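China eggs back into the egg tray

ROBOT

A 7-joint arm with a two-finger parallel gripper is mounted at the origin on the work surface. World frame = base frame: x ahead of the robot, y to its left, z up, the work surface at z = 0. Lengths are in m, angles in degrees, forces in N, time in s.
With the tool pointing down it reaches from about 0.425 to 0.875 m from the base axis. Payload 4.7 kg.
Tool frame: the origin (TCP) lies midway between the tips of the shut fingers; the grasp point (between the pads) lies 19 mm behind it; z points along the fingers, y is the line along which they close (so a half turn about z gives the same grasp; the last joint's range is limited). The gripper opens to 87 mm and grips with 3 to 60 N. Pads are 19 mm wide; open, the fingers measure 117 mm over their backs; the gripper's body (75 mm by 190 mm) begins 51 mm behind the grasp point.
Start: joints at [-74.479, 18.392, -4.016, 83.108, 1.295, 78.541, -3.26], TCP at [0.165, 0.629, 0.223] pointing down, gripper open.
Joint ranges: [-163.93, 163.93], [-17.29, 119.83], [-79.2, 71.16], [3.27, 140.29], [-89.18, 269.18], [5.43, 117.66], [-154.24, 154.24]. Speed limits (degrees/s): [147.25, 147.25, 180, 180, 180, 180, 180].

INTERFACE

Orientations are given as [roll, pitch, yaw] about the fixed x, y, z axes, in that order (R = Rz(yaw) Ry(pitch) Rx(roll)).
In Python, from cell import env, viewer, boxes_of, masks_of gives the robot as it stands. The module is installed in compiled form; this text tells all that it offers.
- The arm moves only by the tool apply_moves, never from a script. Its argument "moves" is a list of rows, each a list of 7 numbers: the shift along the tool's x, y, z scaled (see below), then the turn, a rotation vector about the tool's x, y, z scaled (see below), then the opening, from 0 (shut) to 1 (fully open). A call has 1 to 20 rows; each row is the pose to reach, as a shift and turn from the pose commanded when the call began, along the tool's axes at that moment; what a row does not reach only later rows make up. The controller multiplies each number of a shift by 0.2 m and each number of a turn by 1.5 rad. A row lasts 1/10 s, in which the tool goes at most 50 mm and 8.59 degrees, less where a joint would pass 70% of its speed; a pose out of reach is approached as far as the arm can. A call with a number of a shift or a turn outside -1 to 1 is refused whole. A call with a gripper value outside its range is refused whole. The fingers move at their own pace and stop on an object; "grip_force" is the grip in N (left out, the last holds). Time passes only in rows, so rows that repeat a pose let the fingers close. It gives the time, the measured TCP pose, the force, the opening and the grip force at its end, in the units of the state.
- env.get_obs(): the state, without advancing time (a new reading comes with each control period).
- viewer.read_camera(name): name is "side" or "top" or "wrist"; returns the picture (420x560x3 uint8, red, green, blue); there is no depth.
- viewer.get_calibration(name): a dict with "fov_y" (degrees; the focal length in pixels is half the picture's height over the tangent of half this angle, whatever the lens; pixels are square), "cx", "cy" (the principal point, pixels), "k1" (the pictures are not rectified: a ray, as slopes to the right and down, at radius r is drawn at 1 + k1 r^2 times it, then the intrinsics apply), "position" and "orientation" of the camera in the world. Camera axes: x right, y up, looking along -z (the intrinsics and any distortion apply to the point x, -y, -z); pixel columns grow to the right and rows downward; lengths in m; the calibration is good to about 2 mm. A picture is of the moment at which its call begins: read the wrist's pose just before it. get_calibration takes no time and is no camera call; for the wrist camera it gives the pose at the moment of the call.
- env.sign_off(): hands the job in; it is judged then, once.
Trained networks look in the newest picture that a camera, given by its name, has taken for a name from the list of things; names that differ only in an ending like _2 or _b are one class to them, and where a whole thing is asked for, a point or a joint stands for the part that bears it (a point fixed in the world has none). Each returns a list of dicts, best first, with "conf" (0 to 1); they miss things now and then, are a little off and sometimes report something else, mostly with a low value. They report only what shows in the picture. A call takes as long as a camera call.
- boxes_of(camera, target): "location" ([column, row] in pixels, amid what is visible of it).
- masks_of(camera, target): "pixels" (420x560 bool, what is visible of it) and "location" ([column, row] in pixels, amid what is visible of it).
The state is a dict: "time_s": time; "qpos": joint angles; "joint_velocities": joint speeds; "effort": joint torques, N m; "tool_pos": TCP position; "tool_rot": TCP orientation; "force": force on the tool from outside, world axes, zero at the start; "wrist_torque": the same for the moment, N m; "grip_width": finger opening in m; "grasp_force": force on a finger pad.
Only numpy, scipy, OpenCV 4.12 (cv2) and the standard library are available. Lean on these libraries where they do the work, as an engineer would, in place of code of your own. Each camera call takes 0.05 s, during which the arm holds its last target. There are 200 camera calls.

TASK

The pretend breakfast is over: put the two china eggs that stand in the egg cups back into the two empty hollows of the wooden egg tray, one in each, pointed end down and standing upright like their neighbours. The shells are thin, so hold them lightly and set each one down softly, without dropping it or pressing it into the wood. Leave the other eggs, the egg cups and the toy dog as they stand.

Things in the scene. Friction and masses are not known exactly. Their poses are not given: they have to be found in the camera images.
- egg_a: white china egg, 42 mm wide and 52 mm tall, thin-shelled, about 45 g (33 to 65 g); stands in cup_a at the start and belongs in either empty hollow of the tray. Origin at its pointed end, which is down; its z axis runs up through the blunt end. Round about z. The shell breaks if pinched with more than about 20 N by each finger, pressed or knocked against the tray with a push of more than about 15 N, or dropped more than about 10 mm; a grip of 5 to 10 N carries it safely.
- egg_a_waist (a point): middle of egg_a at its widest place (42 mm across), on its axis 29 mm above the pointed end and 23 mm below the blunt end; 66 mm above the table while the egg stands in its cup.
- cup_a: turned wooden egg cup, loose, 80 g, 48 mm tall, rim 40 mm across outside and 33 mm inside, foot 42 mm across; origin at the centre of its underside on the table, z up. The egg rests on the rim's inner edge, its waist 18 mm above the rim.
- egg_b: white china egg, 42 mm wide and 52 mm tall, thin-shelled, about 45 g (33 to 65 g); stands in cup_b at the start and belongs in either empty hollow of the tray. Origin at its pointed end, which is down; its z axis runs up through the blunt end. Round about z. The shell breaks if pinched with more than about 20 N by each finger, pressed or knocked against the tray with a push of more than about 15 N, or dropped more than about 10 mm; a grip of 5 to 10 N carries it safely.
- egg_b_waist (a point): middle of egg_b at its widest place (42 mm across), on its axis 29 mm above the pointed end and 23 mm below the blunt end; 66 mm above the table while the egg stands in its cup.
- cup_b: turned wooden egg cup, loose, 80 g, 48 mm tall, rim 40 mm across outside and 33 mm inside, foot 42 mm across; origin at the centre of its underside on the table, z up. The egg rests on the rim's inner edge, its waist 18 mm above the rim.
- tray: wooden egg tray, 144 mm (its x) by 210 mm (its y) and 28 mm high, stays put; origin at the centre of its underside on the table, z up. Six round bowl-shaped hollows in its flat top, 2 along x by 3 along y, 66 mm apart (at x = -33, 33 and y = -66, 0, 66 mm), each 30 mm across at the mouth and 13 mm deep. Four hold eggs. Between eggs in neighbouring hollows there are 24 mm free, between eggs diagonally opposed 51 mm.
- empty_1 (a point): centre of the mouth of one of the two hollows that are empty at the start, level with the tray's top, 28 mm above the table; z up. An egg that is seated there rests on the hollow's edge, its pointed end 9 mm below this point and its waist 20 mm above it (48 mm above the table), and stays upright when let go.
- empty_2 (a point): centre of the mouth of one of the two hollows that are empty at the start, level with the tray's top, 28 mm above the table; z up. An egg that is seated there rests on the hollow's edge, its pointed end 9 mm below this point and its waist 20 mm above it (48 mm above the table), and stays upright when let go.
- egg_1: white china egg, 42 mm wide and 52 mm tall, thin-shelled, about 45 g (33 to 65 g) alike, already standing in the tray and to be left there; origin at its pointed end (down), 19 mm above the table.
- egg_1_waist (a point): middle of egg_1 at its widest place, 48 mm above the table.
- egg_2: white china egg, 42 mm wide and 52 mm tall, thin-shelled, about 45 g (33 to 65 g) alike, already standing in the tray and to be left there; origin at its pointed end (down), 19 mm above the table.
- egg_2_waist (a point): middle of egg_2 at its widest place, 48 mm above the table.
- egg_3: white china egg, 42 mm wide and 52 mm tall, thin-shelled, about 45 g (33 to 65 g) alike, already standing in the tray and to be left there; origin at its pointed end (down), 19 mm above the table.
- egg_3_waist (a point): middle of egg_3 at its widest place, 48 mm above the table.
- egg_4: white china egg, 42 mm wide and 52 mm tall, thin-shelled, about 45 g (33 to 65 g) alike, already standing in the tray and to be left there; origin at its pointed end (down), 19 mm above the table.
- egg_4_waist (a point): middle of egg_4 at its widest place, 48 mm above the table.
- dog: black wooden toy dog, 76 mm long, 21 mm wide and 65 mm high, loose; origin under its middle on the table, head to its -x; stands among the egg cups, to be left there. Other, unlisted toys stand further off along the back, right and left of the table, more than 50 mm from the tray and the cups.

How it is judged (in metres and radians):
At the end, for the whole second after the job is handed in: Each egg from the cups stands in one of the hollows that were empty: waist within 10 mm of the hollow's axis and at most 24 mm above the tray's top (20 mm when seated), pointed end down, within 0.35 rad (20 degrees) of upright, at rest (below 0.02 m/s) and free of the fingers (((horizontal distance between egg_a_waist and empty_1 below 0.01 m and z of egg_a_waist in the frame of empty_1 below 0.024 m) or (horizontal distance between egg_a_waist and empty_2 below 0.01 m and z of egg_a_waist in the frame of empty_2 below 0.024 m)) and angle between each of egg_a, egg_b's own z axis and vertical below 0.35 rad and linear speed of each of egg_a, egg_b below 0.02 m/s and contact force between each of egg_a, egg_b and the fingers below 0.01 N and ((horizontal distance between egg_b_waist and empty_1 below 0.01 m and z of egg_b_waist in the frame of empty_1 below 0.024 m) or (horizontal distance between egg_b_waist and empty_2 below 0.01 m and z of egg_b_waist in the frame of empty_2 below 0.024 m))); the robot touches nothing.
It fails at once if an egg from the cups is pinched with more than about 20 N by each finger (44 N, both fingers added) (contact force between any of egg_a, egg_b and the fingers above 44 N).
It fails at once if an egg from the cups is pressed or knocked against the tray with more than about 15 N of push (40 N, all touching points of the hollow added) (contact force between any of egg_a, egg_b and tray above 40 N).
It fails at once if an egg from the cups is dropped: out of the fingers' touch it falls faster than 0.45 m/s (about 10 mm) ((contact force between egg_a and the fingers below 0.01 N and linear speed of egg_a above 0.45 m/s) or (contact force between egg_b and the fingers below 0.01 N and linear speed of egg_b above 0.45 m/s)).
It fails at once if an egg that was already in the tray is shifted by more than 10 mm or struck with more than 20 N (distance of any of egg_1_waist, egg_2_waist, egg_3_waist, egg_4_waist from where it was at the start of the episode above 0.01 m or contact force between any of egg_1, egg_2, egg_3, egg_4 and anything else above 20 N).
It fails at once if an egg cup is tipped over or pushed more than 40 mm, or the toy dog is pushed more than 20 mm or tipped over (angle between any of cup_a, cup_b, dog's own z axis and vertical above 0.5 rad or distance of any of cup_a, cup_b from where it was at the start of the episode above 0.04 m or distance of dog from where it was at the start of the episode above 0.02 m).
It also fails if it takes over 64 s, if anything falls off the work surface, if the arm or the gripper's body presses on something with over 40 N, if the wrist force passes 120 N, or if a joint passes its speed limit or range.

## Working session

There is one attempt and no reset: what is moved stays moved. The work goes in short steps, Python scripts to look and compute and a tool call to move; the robot and the scene stay as the last step left them, time stands still between calls to the robot, and variables do not carry over. Pictures are saved under pics/ and viewed, at most 13 in all, crops included, and the job is handed in when it is done.

Besides the shell and the picture viewer there is one more tool, called after ">>>" as name([rows], argument=value, ...), one row to a line, values as JSON. apply_moves: Moves the arm, as the interface text tells. Shifts and turns lie within -1 to 1; 1 stands for 0.2 m of shift or 1.5 rad of turn. Its arguments: {"type":"object","properties":{"moves":{"type":"array","items":{"type":"array","items":{"type":"number","minimum":-1,"maximum":1}}},"grip_force":{"type":"number"}},"required":["moves"]}

```bash
mkdir -p pics; cat > h.py <<'E'
import numpy as np, cv2
from scipy.spatial.transform import Rotation as R
from cell import env, viewer, boxes_of, masks_of
def cal(n):
    c=viewer.get_calibration(n); f=210/np.tan(np.radians(c["fov_y"])/2)
    return c,f
def rot(c):
    o=np.array(c["orientation"],float)
    return o if o.shape==(3,3) else R.from_euler('xyz',o,degrees=True).as_matrix()
def ray(cf,px):
    c,f=cf; d=np.array([(px[0]-c["cx"])/f,(px[1]-c["cy"])/f]); u=d.copy()
    for _ in range(30): u=d/(1+c["k1"]*(u@u))
    return np.array(c["position"]),rot(c)@np.array([u[0],-u[1],-1])
def onz(cf,px,z):
    p,d=ray(cf,px); return p+d*(z-p[2])/d[2]
def proj(cf,P):
    c,f=cf; q=rot(c).T@(np.array(P)-c["position"]); u=np.array([q[0],-q[1]])/-q[2]
    return u*(1+c["k1"]*(u@u))*f+[c["cx"],c["cy"]]
def shot(n,name=None):
    cf=cal(n); im=viewer.read_camera(n)
    if name: cv2.imwrite(f"pics/{name}.png",im[:,:,::-1])
    return cf,im
E
python3 - <<'E'
from h import *
s=env.get_obs(); print(s["tool_pos"],s["tool_rot"],s["grip_width"])
for n in ("top","side","wrist"):
    cf,im=shot(n,n); print(n,cf[0])
    for t,z in (("egg_a",.066),("cup_a",.04),("tray",.028),("dog",.04)):
        for b in boxes_of(n,t): print(t,round(b["conf"],2),np.round(b["location"]),np.round(onz(cf,b["location"],z),3))
ims=[cv2.imread(f"pics/{n}.png") for n in("top","side")]
E
```

```text
[0.16499004 0.62812905 0.2214467 ] [-1.79887944e+02  7.74730201e-03  1.65290991e+02] 0.08694330314689486
top {'fov_y': 47.14745900399438, 'cx': 266.984853354848, 'cy': 212.97587316092321, 'k1': -0.130429534116333, 'position': array([0.35583326, 0.07080861, 1.15607189]), 'orientation': array([ 10.0958558 ,  -1.03470886, -88.91671051])}
egg_a 0.81 [362. 198.] [ 0.591 -0.167  0.066]
egg_a 0.78 [372. 220.] [ 0.538 -0.189  0.066]
egg_a 0.72 [193. 184.] [0.615 0.228 0.066]
egg_a 0.7 [347. 232.] [ 0.51  -0.131  0.066]
egg_a 0.68 [337. 206.] [ 0.571 -0.107  0.066]
egg_a 0.47 [140. 219.] [0.53  0.348 0.066]
cup_a 0.69 [196. 181.] [0.629 0.226 0.04 ]
cup_a 0.67 [199. 188.] [0.612 0.217 0.04 ]
cup_a 0.64 [153. 225.] [0.521 0.322 0.04 ]
tray 0.86 [367. 209.] [ 0.572 -0.186  0.028]
dog 0.49 [207. 247.] [0.472 0.193 0.04 ]
side {'fov_y': 57.00985142487657, 'cx': 281.01928269707514, 'cy': 207.97400939193204, 'k1': 0.021072079057916568, 'position': array([0.43941174, 0.55250603, 0.54942682]), 'orientation': array([  46.31867233,   -0.97256612, -167.52007899])}
egg_a 0.9 [200. 274.] [0.629 0.228 0.066]
egg_a 0.82 [305. 139.] [ 0.536 -0.173  0.066]
egg_a 0.75 [310. 158.] [ 0.514 -0.107  0.066]
egg_a 0.63 [237. 361.] [0.534 0.346 0.066]
egg_a 0.54 [277. 160.] [ 0.581 -0.081  0.066]
cup_a 0.92 [242. 384.] [0.524 0.362 0.04 ]
tray 0.64 [294. 165.] [ 0.552 -0.124  0.028]
dog 0.56 [307. 285.] [0.468 0.192 0.04 ]
dog 0.4 [279. 158.] [ 0.586 -0.125  0.04 ]
wrist {'fov_y': 71.59837957813345, 'cx': 279.4666314957813, 'cy': 213.83432376167582, 'k1': -0.02777224768648842, 'position': array([0.0999192 , 0.64584704, 0.38446413]), 'orientation': array([-1.46072317e+01, -3.48684804e-02,  7.53073947e+01])}
```

View pics/top.png

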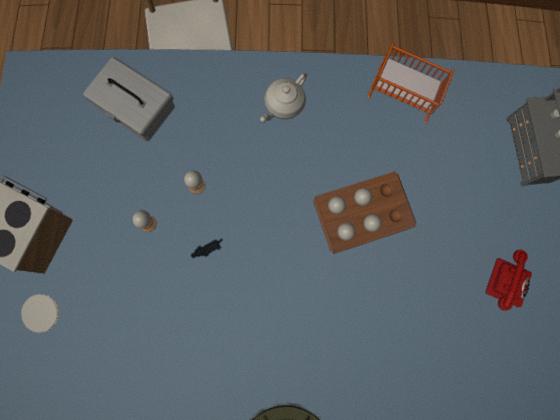

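View pics/side.png

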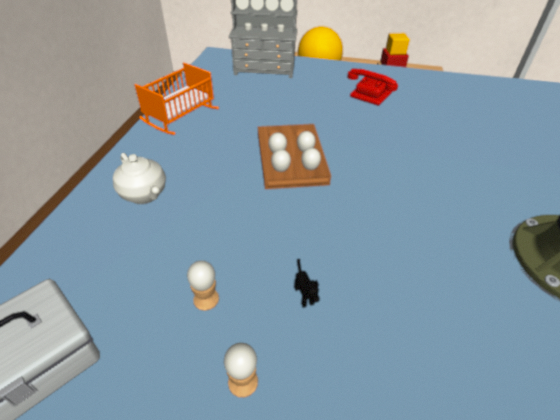

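```bash
cat >> h.py <<'E'
def rows(pos,yaw=None,cmd=None):
    """shift and turn numbers to bring TCP to pos, tool down at yaw"""
    s=env.get_obs(); p,r=cmd if cmd else (s["tool_pos"],s["tool_rot"])
    A=R.from_euler('xyz',r,degrees=True); B=R.from_euler('xyz',[180,0,r[2] if yaw is None else yaw],degrees=True)
    t=A.inv().apply(np.array(pos)-p)/.2; w=(A.inv()*B).as_rotvec()/1.5
    print(np.round(t,4),np.round(w,4)); return t,w
E
python3 - <<'E'
from h import *
cf=cal("top")
for px,z in (((336,205),.048),((362,197),.048),((346,231),.048),((372,222),.048),((387,190),.028),((397,215),.028)): print(px,np.round(onz(cf,px,z),3))
a,b=onz(cf,(387,190),.028),onz(cf,(397,215),.028); print(np.linalg.norm(a-b),np.degrees(np.arctan2(*(a-b)[1::-1])))
rows((.36,.36,.25)); rows((.57,.28,.22)); print(env.get_obs()["qpos"])
E
```

```text
(336, 205) [ 0.576 -0.108  0.048]
(362, 197) [ 0.597 -0.17   0.048]
(346, 231) [ 0.515 -0.131  0.048]
(372, 222) [ 0.537 -0.193  0.048]
(387, 190) [ 0.62  -0.237  0.028]
(397, 215) [ 0.559 -0.26   0.028]
0.06545391276427676 20.59982191168832
[-1.2837 -1.052  -0.137 ] [0.0001 0.     0.    ]
[-2.4009 -1.1722  0.013 ] [0.0001 0.     0.    ]
[-74.47936895  18.39082482  -4.01614988  83.10653032   1.29442294
  78.5414097   -3.26042065]
```

>>> apply_moves([
  [-0.25,-0.22,-0.05,0,0,0,1],
  [-0.5,-0.45,-0.1,0,0,0,1],
  [-0.75,-0.67,-0.1,0,0,0,1],
  [-1,-0.9,-0.1,0,0,0,1],
  [-1,-0.9,-0.1,0,0,0,1],
  [-1,-0.9,-0.1,0,0,0,1],
])

```text
time_s: 1.35
tool_pos: [0.3166, 0.3991, 0.2432]
tool_rot: [180.0, 0.1, 164.9]
force: [-0.2, 0.2, 0.1]
grip_width: 0.087
grasp_force: 0.0
```

>>> apply_moves([
  [-0.25,-0.07,0,0,0,0,1],
  [-0.5,-0.14,0,0,0,0,1],
  [-0.75,-0.2,0,0,0,0,1],
  [-1,-0.27,0,0,0,0,1],
  [-1,-0.27,0,0,0,0,1],
  [-1,-0.27,0,0,0,0,1],
])

```text
time_s: 1.95
tool_pos: [0.4941, 0.2989, 0.2424]
tool_rot: [-180.0, 0.0, 165.0]
force: [-0.4, 0.4, -0.1]
grip_width: 0.0871
grasp_force: 0.0
```

>>> apply_moves([
  [-0.2,0,0,0,0,0.1,1],
  [-0.4,0,0,0,0,0.2,1],
  [-0.4,0,0.0,0,0,0.3,1],
  [-0.4,0,0.0,0,0,0.4,1],
  [-0.4,0,0.0,0,0,0.5,1],
  [-0.4,0,0.0,0,0,0.6,1],
  [-0.4,0,0.0,0,0,0.64,1],
  [-0.4,0,0.0,0,0,0.64,1],
  [-0.4,0,0.0,0,0,0.64,1],
])

```text
time_s: 2.85
tool_pos: [0.5688, 0.2821, 0.2426]
tool_rot: [-180.0, -0.1, 110.5]
force: [-0.5, 0.0, 0.5]
grip_width: 0.0871
grasp_force: 0.0
```

```bash
python3 - <<'E'
from h import *
s=env.get_obs(); print(s["time_s"],s["tool_pos"],s["tool_rot"],s["qpos"])
cf,im=shot("wrist","w1")
for t,z in (("egg_a",.066),("cup_a",.03),("dog",.04)):
    for b in masks_of("wrist",t):
        ys,xs=np.nonzero(b["pixels"]); print(t,round(b["conf"],2),np.round(b["location"]),xs.min(),xs.max(),ys.min(),ys.max(),np.round(onz(cf,b["location"],z),4))
E
```

```text
2.85 [0.56877174 0.28210523 0.24259887] [-1.79986256e+02 -5.92537462e-02  1.10516821e+02] [-47.80721428  16.62175266  23.86642126  84.63811717  -6.80672892
  80.16994562  -3.14734653]
egg_a 0.92 [267. 137.] 249 284 118 154 [0.5327 0.3426 0.066 ]
egg_a 0.68 [307. 252.] 293 326 236 262 [0.6267 0.2296 0.066 ]
cup_a 0.84 [303. 231.] 290 320 222 245 [0.6178 0.2439 0.03  ]
dog 0.59 [304. 233.] 291 319 223 243 [0.6183 0.2438 0.04  ]
```

View pics/w1.png

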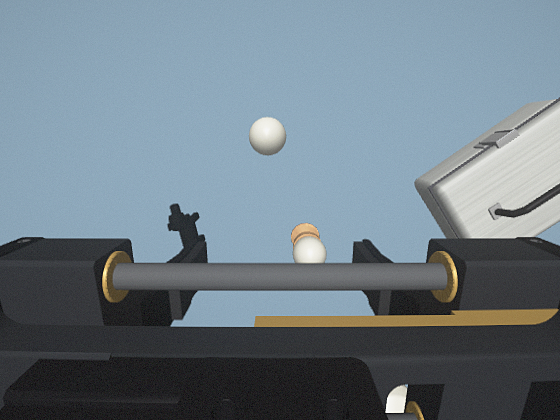

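```bash
python3 - <<'E'
from h import *
rows((.5325,.3435,.051),110.5)
E
```

```text
[ 0.3583 -0.0652  0.9582] [ 0.     -0.0002 -0.0017]
```

>>> apply_moves([
  [0.15,-0.03,0,0,0,0,1],
  [0.3,-0.065,0.1,0,0,0,1],
  [0.358,-0.065,0.3,0,0,0,1],
  [0.358,-0.065,0.5,0,0,0,1],
  [0.358,-0.065,0.7,0,0,0,1],
  [0.358,-0.065,0.8,0,0,0,1],
  [0.358,-0.065,0.86,0,0,0,1],
  [0.358,-0.065,0.92,0,0,0,1],
  [0.358,-0.065,0.958,0,0,0,1],
  [0.358,-0.065,0.958,0,0,0,1],
  [0.358,-0.065,0.958,0,0,0,1],
])

```text
time_s: 4.15
tool_pos: [0.5335, 0.3435, 0.0519]
tool_rot: [179.9, -0.0, 110.3]
force: [-0.5, -0.5, 0.1]
grip_width: 0.087
grasp_force: 0.0
```

```bash
python3 - <<'E'
from h import *
cf,im=shot("wrist"); cs,i2=shot("side")
cv2.imwrite("pics/g1.png",np.hstack([cv2.resize(im,(400,300)),cv2.resize(i2[250:420,150:376],(400,300))])[:,:,::-1])
for n,c in(("wrist",cf),("side",cs)):
    for b in boxes_of(n,"egg_a"): print(n,b["conf"],np.round(b["location"]),np.round(onz(c,b["location"],.066),4))
E
```

```text
wrist 0.78 [274. 253.] [0.5292 0.3499 0.066 ]
side 0.87 [238. 364.] [0.5323 0.3489 0.066 ]
side 0.76 [308. 160.] [ 0.5181 -0.0997  0.066 ]
```

View pics/g1.png

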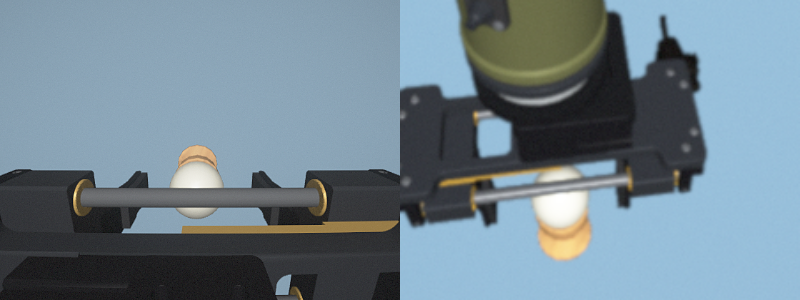

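```bash
python3 - <<'E'
from h import *
c=cal("wrist"); s=cal("side")
# silhouette of egg: ellipsoid-ish sample
for y in (.3435,.347,.350):
    for x in (.531,):
        t=np.linspace(0,2*np.pi,80); P=[]
        for ph in np.linspace(-np.pi/2,np.pi/2,40):
            h=23 if ph>0 else 29
            for a in t: P.append([x+.021*np.cos(ph)*np.cos(a),y+.021*np.cos(ph)*np.sin(a),.066+h/1000*np.sin(ph)])
        for n,k in(("w",c),("s",s)):
            q=np.array([proj(k,p) for p in P]); print(y,n,q.min(0),q.max(0))
E
python3 -c "
import cv2;a=cv2.imread('pics/g1.png');g=a[:,:400].astype(int)
for r in range(140,240,3):print(r*1.4,g[r,197])" | head -40
```

```text
0.3435 w [234.76629786 224.64946838] [311.88358481 305.21704523]
0.3435 s [223.25730623 342.44116611] [256.40988624 379.59762138]
0.347 w [236.78509642 219.06570448] [314.31875937 299.62273546]
0.347 s [222.35668118 344.95589507] [255.69046456 382.35640332]
0.35 w [238.53402639 214.23467633] [316.42624717 294.77429101]
0.35 s [221.57712606 347.13203679] [255.06787379 384.74436135]
196.0 [183 165 143]
200.2 [188 168 142]
204.39999999999998 [141 190 227]
208.6 [140 189 223]
212.79999999999998 [145 191 224]
217.0 [101 130 161]
221.2 [131 178 219]
225.39999999999998 [139 164 181]
229.6 [191 205 206]
233.79999999999998 [212 223 223]
237.99999999999997 [220 229 231]
242.2 [224 233 234]
246.39999999999998 [228 236 237]
250.6 [229 238 238]
254.79999999999998 [238 243 243]
259.0 [242 245 245]
263.2 [120 121 120]
267.4 [112 109 107]
271.59999999999997 [117 115 112]
275.79999999999995 [119 119 116]
280.0 [111 109 105]
284.2 [103 101  98]
288.4 [75 74 71]
292.59999999999997 [195 207 209]
296.79999999999995 [177 188 192]
301.0 [151 161 161]
305.2 [122 127 124]
309.4 [181 165 138]
313.59999999999997 [185 168 138]
317.79999999999995 [ 77 128 156]
322.0 [ 82 133 159]
326.2 [ 69  97 114]
330.4 [58 56 51]
334.59999999999997 [54 50 48]
```

>>> apply_moves([
  [0,0,0,0,0,0,0.7],
  [0,0,0,0,0,0,0.6],
  [0,0,0,0,0,0,0.55],
  [0,0,0,0,0,0,0.5],
  [0,0,0,0,0,0,0.45],
  [0,0,0,0,0,0,0.4],
  [0,0,0,0,0,0,0.4],
  [0,0,0,0,0,0,0.4],
  [0,0,0,0,0,0,0.4],
], grip_force=7)

```text
time_s: 5.25
tool_pos: [0.5328, 0.3431, 0.0509]
tool_rot: [-180.0, -0.0, 110.3]
force: [-0.6, -0.2, 0.1]
grip_width: 0.0413
grasp_force: 7.0
```

>>> apply_moves([
  [0,0,-0.02,0,0,0,0.4],
  [0,0,-0.06,0,0,0,0.4],
  [0,0,-0.12,0,0,0,0.4],
  [0,0,-0.2,0,0,0,0.4],
  [0,0,-0.3,0,0,0,0.4],
  [0,0,-0.4,0,0,0,0.4],
  [0,0,-0.5,0,0,0,0.4],
  [0,0,-0.6,0,0,0,0.4],
  [0,0,-0.6,0,0,0,0.4],
])

```text
time_s: 6.15
tool_pos: [0.5351, 0.3443, 0.1759]
tool_rot: [179.6, -0.1, 110.3]
force: [0.3, -0.4, -0.6]
grip_width: 0.0416
grasp_force: 7.0
```

```bash
python3 - <<'E'
from h import *
rows((.50,.14,.17),110.5); rows((.53,-.10,.17),65.6,((.50,.14,.17),(180,0,110.5)))
print(env.get_obs()["grip_width"],env.get_obs()["tool_pos"])
E
```

```text
[-0.8974 -0.519   0.0235] [ 0.005  -0.0017 -0.0026]
[-1.1765 -0.2797 -0.    ] [ 0.     -0.      0.5224]
0.04163983096111934 [0.5351447  0.34430297 0.17593087]
```

>>> apply_moves([
  [-0.15,-0.1,-0.05,0,0,0,0.4],
  [-0.35,-0.2,-0.1,0,0,0,0.4],
  [-0.55,-0.3,-0.15,0,0,0,0.4],
  [-0.75,-0.4,-0.2,0,0,0,0.4],
  [-0.9,-0.5,-0.25,0,0,0,0.4],
  [-0.9,-0.5,-0.3,0,0,0,0.4],
])

```text
time_s: 6.75
tool_pos: [0.5012, 0.133, 0.2316]
tool_rot: [-180.0, 0.0, 109.8]
force: [-0.9, 0.6, -0.3]
grip_width: 0.0415
grasp_force: 7.0
```

>>> apply_moves([
  [-0.2,-0.05,0,0,0,0.1,0.4],
  [-0.4,-0.1,-0.05,0,0,0.2,0.4],
  [-0.6,-0.15,-0.1,0,0,0.3,0.4],
  [-0.8,-0.2,-0.1,0,0,0.4,0.4],
  [-0.95,-0.25,-0.1,0,0,0.5,0.4],
  [-1,-0.28,-0.1,0,0,0.522,0.4],
  [-1,-0.28,-0.1,0,0,0.522,0.4],
])

```text
time_s: 7.45
tool_pos: [0.518, -0.0687, 0.2509]
tool_rot: [-180.0, -0.0, 65.3]
force: [0.9, 0.4, -0.2]
grip_width: 0.0414
grasp_force: 7.0
```

```bash
python3 - <<'E'
from h import *
s=env.get_obs(); print(s["tool_pos"],s["tool_rot"],s["grip_width"],s["qpos"])
rows((.55,-.33,.25),65.6)
E
```

```text
[ 0.51797329 -0.06866213  0.25089318] [-1.79985492e+02 -1.02651379e-02  6.53199724e+01] 0.04143793888386805 [-33.61604039   1.37860444  39.27798071  99.91572561  -0.9036731
  79.02873869 -18.85405736]
[-1.1205  0.6911  0.0041] [-0.0002 -0.0001 -0.0033]
```

>>> apply_moves([
  [-0.2,0.12,0,0,0,0,0.4],
  [-0.4,0.24,0,0,0,0,0.4],
  [-0.6,0.37,0,0,0,0,0.4],
  [-0.8,0.5,0,0,0,0,0.4],
  [-1,0.6,0,0,0,0,0.4],
  [-1,0.65,0,0,0,0,0.4],
  [-1,0.65,0,0,0,0,0.4],
])

```text
time_s: 8.15
tool_pos: [0.5548, -0.3021, 0.2497]
tool_rot: [-179.9, -0.0, 65.6]
force: [-0.2, -0.2, -0.2]
grip_width: 0.0412
grasp_force: 7.0
```

```bash
python3 - <<'E'
from h import *
s=env.get_obs(); print(s["tool_pos"],s["tool_rot"],s["grip_width"])
cf,im=shot("wrist","w2")
for t,z in (("egg_a",.048),("tray",.028)):
    for b in masks_of("wrist",t):
        m=b["pixels"].astype(np.uint8);print(t,round(b["conf"],2),np.round(b["location"]),np.round(onz(cf,b["location"],z),4),m.sum())
E
```

```text
[ 0.55482256 -0.30210747  0.24973993] [-1.79926337e+02 -1.70161548e-02  6.55543888e+01] 0.04119193291334199
egg_a 0.82 [228. 121.] [ 0.5373 -0.1958  0.048 ] 1092
egg_a 0.75 [191.  74.] [ 0.5213 -0.1307  0.048 ] 1208
egg_a 0.74 [267.  75.] [ 0.6008 -0.1695  0.048 ] 1119
egg_a 0.69 [276. 254.] [ 0.5185 -0.3744  0.048 ] 2777
egg_a 0.57 [229.  31.] [ 0.5808 -0.1093  0.048 ] 1283
tray 0.87 [255. 105.] [ 0.573  -0.1904  0.028 ] 16573
tray 0.28 [227. 119.] [ 0.5343 -0.1907  0.028 ] 1032
```

View pics/w2.png

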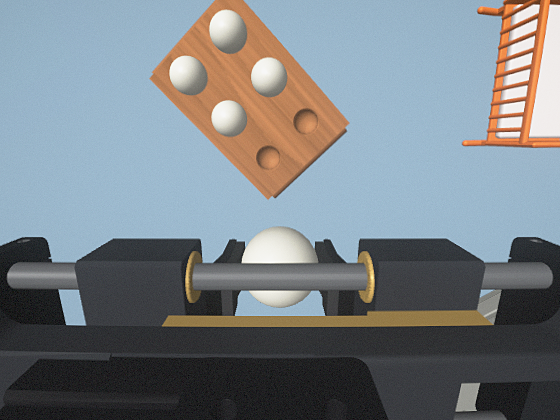

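```bash
python3 - <<'E'
from h import *
cf=cal("wrist"); im=cv2.imread("pics/w2.png")
L=[((228,119),.048,(-33,0)),((191,74.5),.048,(-33,66)),((267.5,76),.048,(33,0)),((229,31),.048,(33,66)),((268,157.5),.028,(-33,-66)),((306,121.5),.028,(33,-66))]
W=np.array([onz(cf,p,z)[:2] for p,z,_ in L]); M=np.array([m for *_,m in L])/1000
print(np.round(W,4))
H,_=0,0
mw,mm=W.mean(0),M.mean(0); U,S,V=np.linalg.svd((M-mm).T@(W-mw)); Rm=(U@V).T
f=(M-mm)@Rm.T+mw; print(np.round(f,4),np.degrees(np.arctan2(Rm[1,0],Rm[0,0])),np.round((W-f)*1000,1))
# held egg & reference pixel
print(proj(cf,(.5548,-.3021,.2497+.019-.004)))
E
```

```text
[[ 0.537  -0.1916]
 [ 0.52   -0.1294]
 [ 0.6001 -0.1677]
 [ 0.5805 -0.1069]
 [ 0.5603 -0.2533]
 [ 0.6229 -0.2323]]
[[ 0.5389 -0.1908]
 [ 0.5177 -0.1283]
 [ 0.6014 -0.1696]
 [ 0.5802 -0.1071]
 [ 0.5601 -0.2533]
 [ 0.6226 -0.2321]] 18.769181405591024 [[-1.9 -0.7]
 [ 2.4 -1. ]
 [-1.3  1.9]
 [ 0.3  0.2]
 [ 0.2 -0. ]
 [ 0.3 -0.3]]
[279.36498679 270.0842174 ]
```

```bash
python3 - <<'E'
from h import *
rows((.6226,-.232,.0329),65.5); rows((.56,-.2535,.0329),65.5)
E
```

```text
[0.4489 0.1717 1.0877] [-0.0009 -0.0011  0.0024]
[ 0.2221 -0.0693  1.0876] [-0.0009 -0.0011  0.0024]
```

>>> apply_moves([
  [0.15,0.06,0.1,0,0,0,0.4],
  [0.3,0.11,0.2,0,0,0,0.4],
  [0.45,0.17,0.4,0,0,0,0.4],
  [0.45,0.17,0.6,0,0,0,0.4],
  [0.45,0.17,0.75,0,0,0,0.4],
  [0.45,0.17,0.85,0,0,0,0.4],
  [0.45,0.17,0.85,0,0,0,0.4],
  [0.45,0.17,0.85,0,0,0,0.4],
])

```text
time_s: 9.1
tool_pos: [0.6223, -0.2339, 0.0816]
tool_rot: [180.0, -0.1, 65.6]
force: [0.7, 0.3, -0.3]
grip_width: 0.0413
grasp_force: 7.0
```

```bash
python3 - <<'E'
from h import *
rows((.6226,-.232,.0329),65.5)
cf,im=shot("wrist"); cs,i2=shot("side")
print(proj(cs,(.6226,-.232,.028)),proj(cs,(.56,-.2535,.028)))
i3=cv2.resize(i2[90:210,220:380],(400,300),interpolation=cv2.INTER_CUBIC)
for P in((.6226,-.232,.028),(.56,-.2535,.028)): cv2.circle(i3,tuple(int(v*2.5) for v in proj(cs,P)-[220,90]),3,(255,0,0),-1)
cv2.imwrite("pics/p1.png",np.hstack([cv2.resize(im,(400,300)),i3])[:,:,::-1])
E
```

```text
[ 0.0089 -0.0027  0.2437] [ 0.0001 -0.0007  0.0007]
[273.55512476 134.30179899] [300.42862628 133.00188025]
```

View pics/p1.png

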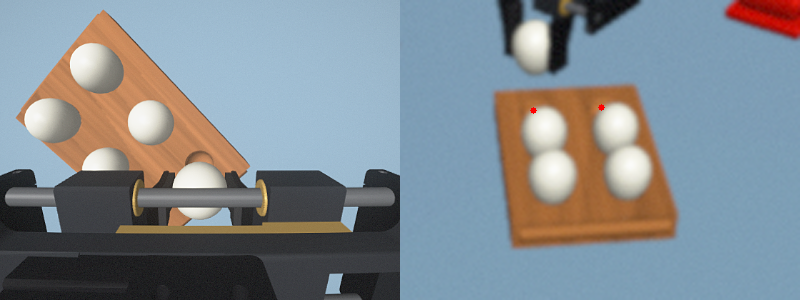

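```bash
python3 - <<'E'
from h import *
cf,im=shot("wrist")
q=np.array([proj(cf,(.6226+.015*np.cos(a),-.232+.015*np.sin(a),.028)) for a in np.linspace(0,6.28,60)]); print(q.min(0),q.max(0))
cv2.polylines(im,[q.round().astype(int).reshape(-1,1,2)],True,(0,255,0),1)
cv2.imwrite("pics/p2.png",cv2.resize(im[180:300,200:360],(640,480))[:,:,::-1])
E
```

```text
[256.25920686 207.26332614] [294.80918145 244.1875324 ]
```

View pics/p2.png

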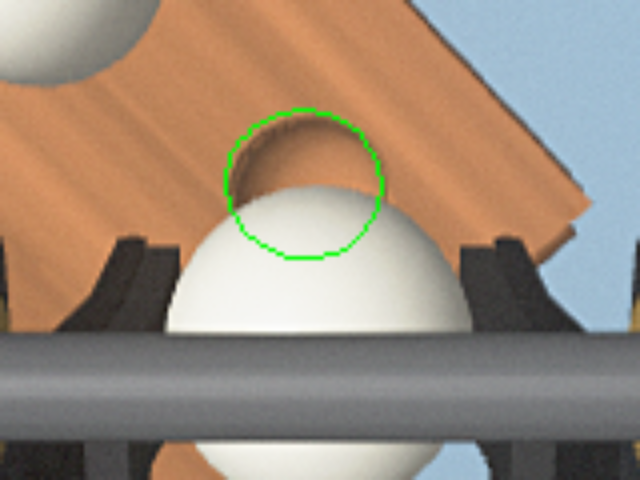

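>>> apply_moves([
  [0.003,0.002,0.06,0,0,0,0.4],
  [0.003,0.002,0.12,0,0,0,0.4],
  [0.003,0.002,0.17,0,0,0,0.4],
  [0.003,0.002,0.2,0,0,0,0.4],
  [0.003,0.002,0.22,0,0,0,0.4],
  [0.003,0.002,0.227,0,0,0,0.4],
  [0.003,0.002,0.23,0,0,0,0.4],
  [0.003,0.002,0.23,0,0,0,0.4],
])

```text
time_s: 10.05
tool_pos: [0.6226, -0.2354, 0.0352]
tool_rot: [180.0, -0.0, 65.4]
force: [-0.5, -0.0, -0.1]
grip_width: 0.0412
grasp_force: 7.0
```

>>> apply_moves([
  [0,0,0.003,0,0,0,0.4],
  [0,0,0.006,0,0,0,0.4],
  [0,0,0.008,0,0,0,0.4],
  [0,0,0.008,0,0,0,0.4],
])

```text
time_s: 10.45
tool_pos: [0.6224, -0.2352, 0.0334]
tool_rot: [180.0, -0.0, 65.4]
force: [0.6, -0.1, -0.5]
grip_width: 0.0412
grasp_force: 7.0
```

>>> apply_moves([
  [0.007,0,-0.003,0,0,0,0.4],
  [0.007,0,0,0,0,0,0.4],
  [0.007,0,0.002,0,0,0,0.4],
  [0.007,0,0.003,0,0,0,0.4],
  [0.007,0,0.003,0,0,0,0.4],
])

```text
time_s: 10.95
tool_pos: [0.6228, -0.2347, 0.0332]
tool_rot: [180.0, 0.0, 65.4]
force: [-2.5, -1.1, 3.8]
grip_width: 0.041
grasp_force: 7.0
```

>>> apply_moves([
  [0,0,0,0,0,0,0.46],
  [0,0,0,0,0,0,0.47],
  [0,0,0,0,0,0,0.48],
  [0,0,0,0,0,0,0.5],
  [0,0,0,0,0,0,0.53],
  [0,0,0,0,0,0,0.56],
  [0,0,0,0,0,0,0.6],
  [0,0,0,0,0,0,0.65],
  [0,0,0,0,0,0,0.7],
  [0,0,0,0,0,0,0.7],
], grip_force=3)

```text
time_s: 11.95
tool_pos: [0.623, -0.2339, 0.0328]
tool_rot: [180.0, -0.0, 65.4]
force: [0.3, -0.9, 1.4]
grip_width: 0.0596
grasp_force: 0.0
```

>>> apply_moves([
  [0,0,-0.03,0,0,0,0.7],
  [0,0,-0.1,0,0,0,0.7],
  [0,0,-0.2,0,0,0,0.7],
  [0,0,-0.35,0,0,0,0.7],
  [0,0,-0.55,0,0,0,0.8],
  [-0.2,0,-0.75,0,0,0,0.9],
  [-0.4,0,-0.95,0,0,0,1],
  [-0.5,0,-1,0,0,0,1],
  [-0.5,0,-1,0,0,0,1],
])

```text
time_s: 12.85
tool_pos: [0.5788, -0.3327, 0.2389]
tool_rot: [179.5, 0.2, 64.9]
force: [-0.8, -1.1, -0.4]
grip_width: 0.0855
grasp_force: 0.0
```

```bash
python3 - <<'E'
from h import *
s=env.get_obs(); print(s["tool_pos"],s["tool_rot"],s["qpos"])
cf,im=shot("wrist","w3")
for b in masks_of("wrist","egg_a"): print(round(b["conf"],2),np.round(b["location"],1),np.round(onz(cf,b["location"],.048),4))
rows((.5,.0,.23),65.5)
E
```

```text
[ 0.57877444 -0.3327415   0.23886829] [179.52223754   0.19560326  64.89778758] [ -7.12620192  24.87451914  47.95853668  80.96938167 -18.31819656
  81.68292293  15.52182282]
0.73 [191.5  16.3] [ 0.5789 -0.1161  0.048 ]
0.7 [274.  105.3] [ 0.6202 -0.2362  0.048 ]
0.67 [193.4 101. ] [ 0.539  -0.1928  0.048 ]
0.65 [149.3  56.9] [ 0.5172 -0.1312  0.048 ]
0.64 [231.8  54.7] [ 0.6008 -0.1685  0.048 ]
[ 1.3114 -1.0496  0.021 ] [ 0.0016 -0.0006 -0.0024]
```

View pics/w3.png

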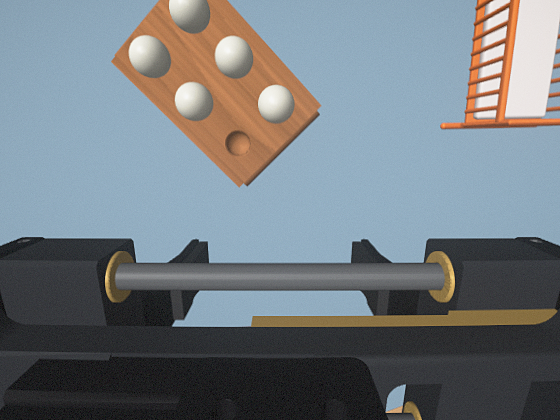

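>>> apply_moves([
  [0.2,-0.05,0,0,0,0,1],
  [0.45,-0.12,0,0,0,0,1],
  [0.7,-0.2,0,0,0,0,1],
  [0.95,-0.27,0,0,0,0,1],
  [1,-0.28,0,0,0,0,1],
  [1,-0.28,0,0,0,0,1],
])

```text
time_s: 13.55
tool_pos: [0.6146, -0.1127, 0.2316]
tool_rot: [-179.9, -0.1, 66.0]
force: [0.4, -0.7, 0.2]
grip_width: 0.0868
grasp_force: 0.0
```

>>> apply_moves([
  [0.2,-0.05,0,0,0,0,1],
  [0.45,-0.12,0,0,0,0,1],
  [0.7,-0.2,0,0,0,0,1],
  [0.95,-0.27,0,0,0,0,1],
  [1,-0.28,0,0,0,0,1],
  [1,-0.28,0,0,0,0,1],
])

```text
time_s: 14.15
tool_pos: [0.6458, 0.0887, 0.2317]
tool_rot: [-179.9, 0.0, 65.7]
force: [0.3, -0.5, -0.3]
grip_width: 0.0871
grasp_force: 0.0
```

>>> apply_moves([
  [0.2,-0.05,0,0,0,-0.1,1],
  [0.43,-0.13,0,0,0,-0.2,1],
  [0.43,-0.13,0,0,0,-0.3,1],
  [0.43,-0.13,0,0,0,-0.4,1],
  [0.43,-0.13,0,0,0,-0.5,1],
  [0.43,-0.13,0,0,0,-0.52,1],
  [0.43,-0.13,0,0,0,-0.52,1],
  [0.43,-0.13,0,0,0,-0.52,1],
])

```text
time_s: 14.95
tool_pos: [0.6582, 0.1727, 0.2328]
tool_rot: [-180.0, 0.0, 109.9]
force: [0.4, 0.8, 0.7]
grip_width: 0.0874
grasp_force: 0.0
```

```bash
python3 - <<'E'
from h import *
s=env.get_obs(); print(s["tool_pos"],s["tool_rot"])
cf,im=shot("wrist","w4")
for b in masks_of("wrist","egg_a"):
    ys,xs=np.nonzero(b["pixels"]); print(round(b["conf"],2),np.round(b["location"],1),xs.min(),xs.max(),ys.min(),ys.max(),np.round(onz(cf,b["location"],.066),4))
    p=onz(cf,b["location"],.066); rows((p[0],p[1],.051),110.5)
E
```

```text
[0.65822105 0.17272734 0.23281135] [-1.79996309e+02  2.73652521e-02  1.09852599e+02]
0.81 [272.2 144.8] 252 289 124 161 [0.6311 0.2277 0.066 ]
[ 0.3    -0.0345  0.9089] [ 0.      0.0002 -0.0061]
0.38 [182.1 322.8] 172 194 319 326 [ 0.5959 -0.0243  0.066 ]
[-0.8242 -0.6305  0.9092] [ 0.      0.0002 -0.0061]
```

>>> apply_moves([
  [0.15,-0.02,0,0,0,0,1],
  [0.3,-0.035,0.1,0,0,0,1],
  [0.3,-0.035,0.3,0,0,0,1],
  [0.3,-0.035,0.5,0,0,0,1],
  [0.3,-0.035,0.65,0,0,0,1],
  [0.3,-0.035,0.75,0,0,0,1],
  [0.3,-0.035,0.82,0,0,0,1],
  [0.3,-0.035,0.87,0,0,0,1],
  [0.3,-0.035,0.91,0,0,0,1],
  [0.3,-0.035,0.91,0,0,0,1],
  [0.3,-0.035,0.91,0,0,0,1],
])

```text
time_s: 16.15
tool_pos: [0.6314, 0.2285, 0.0516]
tool_rot: [179.9, -0.0, 110.1]
force: [0.9, 0.1, 0.3]
grip_width: 0.0871
grasp_force: 0.0
```

```bash
python3 - <<'E'
from h import *
cf,im=shot("wrist","g2")
m=(im.min(2)>150)&(im.max(2)-im.min(2)<35)   # white shell
m[:200]=0; m[:, :225]=0; m[:,335:]=0; m[320:]=0
ys,xs=np.nonzero(m); print(xs.min(),xs.max(),ys.min(),ys.max(), np.percentile(xs,[1,99]))
print([tuple(im[r,277]) for r in range(212,236,3)])
E
```

```text
236 310 225 300 [239. 307.]
[(np.uint8(221), np.uint8(187), np.uint8(139)), (np.uint8(223), np.uint8(184), np.uint8(137)), (np.uint8(164), np.uint8(131), np.uint8(102)), (np.uint8(227), np.uint8(188), np.uint8(140)), (np.uint8(181), np.uint8(155), np.uint8(123)), (np.uint8(190), np.uint8(189), np.uint8(177)), (np.uint8(214), np.uint8(212), np.uint8(198)), (np.uint8(222), np.uint8(219), np.uint8(209))]
```

View pics/g2.png

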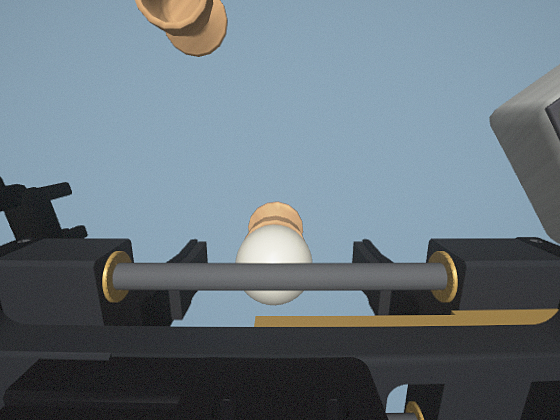

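>>> apply_moves([
  [0,-0.013,0,0,0,0,0.7],
  [0,-0.013,0,0,0,0,0.6],
  [0,-0.013,0,0,0,0,0.55],
  [0,-0.013,0,0,0,0,0.5],
  [0,-0.013,0,0,0,0,0.45],
  [0,-0.013,0,0,0,0,0.4],
  [0,-0.013,0,0,0,0,0.4],
  [0,-0.013,0,0,0,0,0.4],
  [0,-0.013,0,0,0,0,0.4],
], grip_force=7)

```text
time_s: 17.1
tool_pos: [0.6284, 0.2275, 0.0508]
tool_rot: [180.0, -0.0, 110.1]
force: [0.3, 0.5, 0.5]
grip_width: 0.0413
grasp_force: 7.0
```

>>> apply_moves([
  [0,0,-0.02,0,0,0,0.4],
  [0,0,-0.06,0,0,0,0.4],
  [0,0,-0.12,0,0,0,0.4],
  [0,0,-0.2,0,0,0,0.4],
  [0,0,-0.3,0,0,0,0.4],
  [0,0,-0.4,0,0,0,0.4],
  [0,0,-0.55,0,0,0,0.4],
  [0,0,-0.7,0,0,0,0.4],
  [0,0,-0.7,0,0,0,0.4],
])

```text
time_s: 18.0
tool_pos: [0.6315, 0.2281, 0.1979]
tool_rot: [179.4, -0.0, 110.1]
force: [0.2, 0.6, 0.3]
grip_width: 0.0409
grasp_force: 7.0
```

```bash
python3 - <<'E'
from h import *
t,w=rows((.55,-.28,.22),65.5); t/w[2]
E
```

```text
[-2.2456 -1.2541 -0.1257] [ 0.0064 -0.0033  0.5189]
```

>>> apply_moves([
  [-0.15,-0.08,-0.02,0,0,0,0.4],
  [-0.35,-0.2,-0.06,0,0,0,0.4],
  [-0.55,-0.31,-0.1,0,0,0,0.4],
  [-0.75,-0.42,-0.1,0,0,0,0.4],
  [-0.95,-0.53,-0.1,0,0,0,0.4],
  [-1,-0.56,-0.1,0,0,0,0.4],
  [-1,-0.56,-0.1,0,0,0,0.4],
])

```text
time_s: 18.7
tool_pos: [0.5916, -0.0022, 0.2116]
tool_rot: [179.9, 0.0, 109.8]
force: [-0.2, 0.2, -0.2]
grip_width: 0.0416
grasp_force: 7.0
```

>>> apply_moves([
  [-0.15,-0.08,0,0,0,0,0.4],
  [-0.35,-0.2,0,0,0,0,0.4],
  [-0.55,-0.31,0,0,0,0,0.4],
  [-0.75,-0.42,0,0,0,0,0.4],
  [-0.95,-0.53,0,0,0,0,0.4],
  [-1,-0.56,0,0,0,0,0.4],
  [-1,-0.56,0,0,0,0,0.4],
])

```text
time_s: 19.4
tool_pos: [0.5556, -0.226, 0.2108]
tool_rot: [-180.0, 0.0, 110.0]
force: [0.4, -0.1, -0.2]
grip_width: 0.0414
grasp_force: 7.0
```

>>> apply_moves([
  [-0.12,-0.06,0,0,0,0.1,0.4],
  [-0.24,-0.13,0,0,0,0.2,0.4],
  [-0.24,-0.13,0,0,0,0.3,0.4],
  [-0.24,-0.13,0,0,0,0.4,0.4],
  [-0.24,-0.13,0,0,0,0.5,0.4],
  [-0.24,-0.13,0,0,0,0.52,0.4],
  [-0.24,-0.13,0,0,0,0.52,0.4],
])

```text
time_s: 20.1
tool_pos: [0.5491, -0.2763, 0.2104]
tool_rot: [-180.0, -0.1, 65.8]
force: [0.2, -0.4, -0.7]
grip_width: 0.0414
grasp_force: 7.0
```

```bash
python3 - <<'E'
from h import *
s=env.get_obs(); print(s["tool_pos"],s["tool_rot"],s["grip_width"])
rows((.5607,-.256,.0329),65.5)
E
```

```text
[ 0.54907984 -0.27626936  0.21036793] [-1.79962705e+02 -5.51179672e-02  6.57892693e+01] 0.04144133686813919
[0.1154 0.012  0.8874] [-0.0004 -0.0006  0.0034]
```

>>> apply_moves([
  [0.05,0.01,0.1,0,0,0,0.4],
  [0.115,0.012,0.25,0,0,0,0.4],
  [0.115,0.012,0.4,0,0,0,0.4],
  [0.115,0.012,0.55,0,0,0,0.4],
  [0.115,0.012,0.65,0,0,0,0.4],
  [0.115,0.012,0.65,0,0,0,0.4],
  [0.115,0.012,0.65,0,0,0,0.4],
  [0.115,0.012,0.65,0,0,0,0.4],
])

```text
time_s: 20.9
tool_pos: [0.5606, -0.2594, 0.0823]
tool_rot: [179.9, -0.0, 65.5]
force: [0.2, -0.6, -0.4]
grip_width: 0.0412
grasp_force: 7.0
```

```bash
python3 - <<'E'
from h import *
s=env.get_obs(); print(s["tool_pos"],s["tool_rot"])
cf,im=shot("wrist")
P=(.5607,-.256)
q=np.array([proj(cf,(P[0]+.015*np.cos(a),P[1]+.015*np.sin(a),.028)) for a in np.linspace(0,6.28,60)])
cv2.polylines(im,[q.round().astype(int).reshape(-1,1,2)],True,(0,255,0),1)
cv2.imwrite("pics/p3.png",cv2.resize(im[180:300,200:360],(640,480))[:,:,::-1])
rows((.5607,-.256,.0329),65.5)
E
```

```text
[ 0.56060796 -0.25940174  0.08233093] [ 1.79856517e+02 -3.25665116e-02  6.54988188e+01]
[ 0.016  -0.0075  0.2477] [ 0.0018 -0.0004 -0.0002]
```

View pics/p3.png

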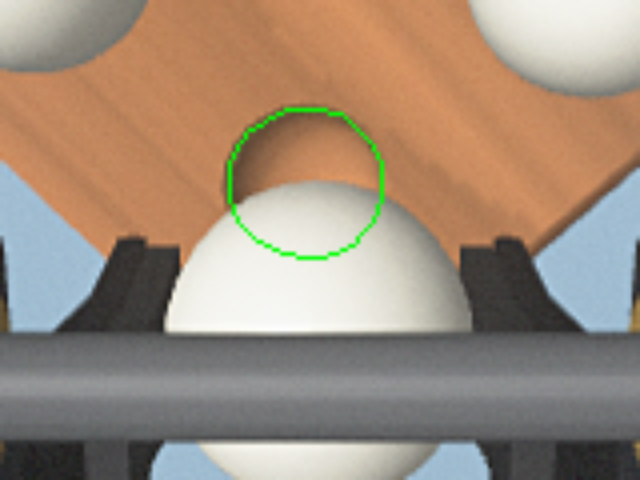

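>>> apply_moves([
  [0.016,-0.007,0.06,0,0,0,0.4],
  [0.016,-0.007,0.12,0,0,0,0.4],
  [0.016,-0.007,0.17,0,0,0,0.4],
  [0.016,-0.007,0.2,0,0,0,0.4],
  [0.016,-0.007,0.22,0,0,0,0.4],
  [0.016,-0.007,0.227,0,0,0,0.4],
  [0.016,-0.007,0.23,0,0,0,0.4],
  [0.016,-0.007,0.23,0,0,0,0.4],
  [0.016,-0.007,0.23,0,0,0,0.4],
])

```text
time_s: 21.85
tool_pos: [0.5597, -0.2559, 0.0351]
tool_rot: [180.0, -0.0, 65.4]
force: [-0.6, 0.1, -1.2]
grip_width: 0.0412
grasp_force: 7.0
```

```bash
python3 - <<'E'
from h import *
rows((.5607,-.256,.0331),65.5)
E
```

```text
[0.0017 0.0046 0.0101] [ 0.0005 -0.0001 -0.001 ]
```

>>> apply_moves([
  [0.002,0.004,0.003,0,0,0,0.4],
  [0.002,0.004,0.006,0,0,0,0.4],
  [0.002,0.004,0.008,0,0,0,0.4],
  [0.002,0.004,0.01,0,0,0,0.4],
  [0.002,0.004,0.01,0,0,0,0.4],
])

```text
time_s: 22.35
tool_pos: [0.5602, -0.2568, 0.0335]
tool_rot: [180.0, 0.0, 65.4]
force: [-1.9, -1.2, 6.2]
grip_width: 0.0413
grasp_force: 7.0
```

In contact and seated; release.

>>> apply_moves([
  [0,0,0,0,0,0,0.46],
  [0,0,0,0,0,0,0.47],
  [0,0,0,0,0,0,0.48],
  [0,0,0,0,0,0,0.5],
  [0,0,0,0,0,0,0.53],
  [0,0,0,0,0,0,0.56],
  [0,0,0,0,0,0,0.6],
  [0,0,0,0,0,0,0.65],
  [0,0,0,0,0,0,0.7],
  [0,0,0,0,0,0,0.7],
], grip_force=3)

```text
time_s: 23.35
tool_pos: [0.5603, -0.2557, 0.0328]
tool_rot: [180.0, -0.0, 65.4]
force: [-0.5, -0.6, -0.8]
grip_width: 0.0598
grasp_force: 0.0
```

>>> apply_moves([
  [0,0,-0.03,0,0,0,0.7],
  [0,0,-0.1,0,0,0,0.7],
  [0,0,-0.2,0,0,0,0.7],
  [0,0,-0.35,0,0,0,0.7],
  [0,0,-0.55,0,0,0,0.8],
  [-0.2,0,-0.75,0,0,0,0.9],
  [-0.4,0,-0.95,0,0,0,1],
  [-0.5,0,-1,0,0,0,1],
  [-0.5,0,-1,0,0,0,1],
  [-0.5,0,-1,0,0,0,1],
])

```text
time_s: 24.35
tool_pos: [0.5184, -0.3476, 0.2342]
tool_rot: [179.9, -0.0, 65.3]
force: [0.2, 0.1, -0.3]
grip_width: 0.0866
grasp_force: 0.0
```

```bash
python3 - <<'E'
from h import *
cf,im=shot("wrist"); cs,i2=shot("side")
cv2.imwrite("pics/f.png",np.hstack([cv2.resize(im,(400,300)),cv2.resize(i2,(400,300))])[:,:,::-1])
for b in masks_of("wrist","egg_a"): print(round(b["conf"],2),np.round(b["location"],1),np.round(onz(cf,b["location"],.048),4))
E
```

```text
0.91 [322.4  69.2] [ 0.6228 -0.2379  0.048 ]
0.89 [234.6  62.5] [ 0.5379 -0.1914  0.048 ]
0.82 [279.2 112.4] [ 0.5605 -0.2594  0.048 ]
0.55 [193.4  17.5] [ 0.518  -0.1331  0.048 ]
```

View pics/f.png

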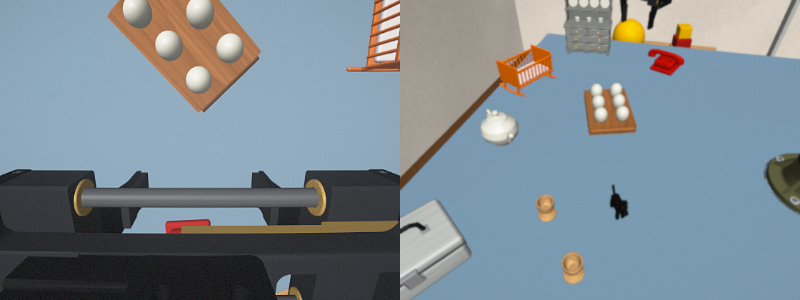

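All six eggs stand upright in the tray, and the cups and dog are in place.

```bash
python3 -c "
from cell import env
print(env.sign_off())"
```

```text
the job is handed in; nothing more can be done
None
```

Both eggs from the cups now stand upright in the two empty tray hollows, the final pictures show the other eggs, cups and dog still standing in place, and I handed the job in at about 24 s; the hand-in gave no verdict.

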